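# Move the snap-in probe cartridge from its locked dock to the floating dock

## Task

Free the black probe cartridge from the dock it is snapped into by pinching its two opposed sprung tabs together, gently enough not to crack them, and draw it straight out without yanking on the catches. Then plug it, upright and by feel because that nest floats, into the other, empty dock until it is fully home with both tabs sprung out under the catches, and let go. Push lightly throughout and leave the other things on the bench alone.

Things in the scene. Friction and masses are not known exactly. Their poses are not given: they have to be found in the camera images.
- cart_center (a point): Centre of the black probe cartridge (0.13 kg), half-way up: 29 mm above its underside, 29 mm below the tops of its tabs. z up, x along it, y across it from tab to tab. Seated, a dock's rim lies 3 mm below this point. Two end blocks, 42 mm (x) x 38 mm (y) over all, 27 mm high, fill the well; above them a narrow housing 38 x 18 mm, top 26 mm above this point.
- cartridge: The same cartridge; origin at the centre of its underside, same axes. It fits a dock either way round, with 1.5 mm of play each way along x and 1.8 mm along y.
- tab_l: Grey sprung tab on the +y side; origin and axes as cartridge when free. Its head, 20 mm wide (x), spans 1 to 29 mm above cart_center, outer face at y = 23 mm when free (46 mm over both heads). Pinch the heads 17 to 22 mm above cart_center, fingertips staying above the rim. Below, a hook out to y = 25 mm, top 11 mm below cart_center, catches under the dock's catch (inner edge y = 21 mm).
- tab_r: The mirror-image tab on the cartridge's -y side. The hooks are square underneath: they do not ride over a catch, so keep both tabs pinched while plugging the cartridge in and open the fingers once it is fully home.
- tab_l_travel (a joint): How far tab_l is pressed in along y, m: 0 free, solid stop at 0.007. Spring: 6 N to start, 1.2 N more per mm. The hook passes the catch when pressed 4 to 5 mm; 34 to 36 mm over both heads (5 to 6 mm and about 13 N each) frees both. Driving a tab against its solid stop, or more than 19 N on it, cracks it.
- tab_r_travel (a joint): The same for tab_r.
- dock_a: Dock that holds the cartridge at the start, fixed to the bench: grey base plate 104 (x) x 84 (y) x 10 mm with a clamped aluminium nest 57 x 62 mm, rim 41 mm above the bench. Origin at the centre of the base's underside, z up; x and y along the cartridge's x and y.
- dock_b: The empty dock, fixed, same shape, axes and origin. Its nest floats: it stands up to 9 mm either way along the dock's x, held by about 7 N of friction, and where it stands is not measured (this is the base's pose). Well 45 (x) x 42 (y) mm, 26 mm deep from the rim at 41 mm, chamfered 1.6 mm at its x ends: a cartridge more than about 2 mm off lands on the rim, so find the well by feel.
- dock_b_seat (a point): Centre of dock_b's well floor if the nest were centred, 15 mm above the bench: where the cartridge's underside rests when fully home, give or take the float along x. Axes as dock_b.
- module_14: Bystander: black camera module 24 x 56 x 53 mm.
- driver_blue: Bystander: small screwdriver with blue handle, 142 mm long.
- driver_green: Bystander: screwdriver with green handle, 152 mm long.
- kapton_roll: Bystander: roll of amber tape, 60 mm across, 18 mm high.
- setting_block: Bystander: ground steel block 25 x 40 x 18 mm.

How it is judged:
By the outcome, as a careful person would: the job done as asked, in the order asked, and still so for the second after the job is handed in, with the robot touching nothing.
It also fails if it takes over 67 s, if anything falls off the work surface, if the arm or the gripper's body presses on something with over 40 N, if the wrist force passes 120 N, or if a joint passes its speed limit or range.

## Robot

A 7-joint arm with a two-finger parallel gripper is mounted at the origin on a cart in front of the work surface, level with it; the furniture and walls round the work are solid. World frame = base frame: x ahead of the robot, y to its left, z up, the work surface at z = 0. Lengths are in m, angles in rad, forces in N, time in s.
With the tool pointing down it reaches from about 0.425 to 0.875 m from the base axis. Payload 4.7 kg.
Tool frame: the origin (TCP) lies at the very end of the fingers, on their centre line; the grasp point (between the pads) lies 19 mm behind it; x points along the fingers, z is the direction in which the jaws open and shut, and the axes are right-handed (so a half turn about x gives the same grasp; the last joint's range is limited). The gripper opens to 87 mm and grips with 3 to 60 N. Pads are 19 mm wide; open, the fingers measure 117 mm over their backs; the gripper's body (75 mm by 190 mm) begins 51 mm behind the grasp point.
Start: joints at [1.188, 0.321, -0.07, 1.45, 0.023, 1.371, -0.057], TCP at [0.251, -0.6, 0.223] pointing down, gripper open.
Joint ranges: [-2.86, 2.86], [-0.3, 2.09], [-1.38, 1.24], [0.06, 2.45], [-1.56, 4.7], [0.09, 2.05], [-2.69, 2.69]. Speed limits (rad/s): [2.57, 2.57, 3.14, 3.14, 3.14, 3.14, 3.14].

## Interface

Orientations are given as a rotation vector (axis times angle).
In Python, from bench import * gives the robot as it stands.
- The arm moves only by the shell command python3 -m handwheel 'ROWS' [OPENING] [FORCE]. ROWS is JSON, a list of rows, each an object with "xyz": the shift along the world's x, y, z in cm, a list of three; "angular": the turn, a rotation vector about the world's x, y, z in degrees, a list of three. A call has 1 to 5 rows; each row shifts and turns the pose as measured when the row begins; what a row does not reach is not made up. A row lasts 1/12 s, in which the tool goes at most 41.7 mm and 7.16 degrees, less where a joint would pass 70% of its speed; a pose out of reach is approached as far as the arm can. A call with a gripper value outside its range is refused whole. OPENING is the finger opening in cm, from 0 to 8.7, set as the call begins (- or left out, the last holds). The fingers move at their own pace and stop on an object; FORCE is the grip in N (left out, the last holds). Time passes only in rows, so rows that do not move let the fingers close. It gives the time, the measured TCP pose, the force and the opening at its end, in the units of the state.
- get_state(): the state, without advancing time (a new reading comes with each control period).
- get_image(name): name is "scene" or "top"; returns a dict with "pixels" (384x512x3 uint8, blue, green, red), "K" (3x3 intrinsics, pixels), "cam_to_world" (4x4, takes a point from camera to world coordinates). Camera axes: x right, y down, z forward; pixel columns grow to the right and rows downward; lengths in m; the calibration is good to about 2 mm. A picture is of the moment at which its call begins. There is no depth.
- close_job(): hands the job in, once; it reports no verdict.
The state is a dict: "time": time; "joint_positions": joint angles; "qd": joint speeds; "joint_torque": joint torques, N m; "position": TCP position; "tool_rot": TCP orientation; "ft_force": force on the tool from outside, world axes, zero at the start; "torque": the same for the moment, N m; "grip_width": opening from 0.0 (shut) to 1.0 (fully open).
Only numpy, scipy, OpenCV 4.12 (cv2) and the standard library are available. Lean on these libraries where they do the work, as an engineer would, in place of code of your own. Each camera call takes 0.05 s, during which the arm holds its last target.

## Working session

There is one attempt and no reset: what is moved stays moved. The work goes in short steps, Python scripts to look and compute and a shell command to move; the robot and the scene stay as the last step left them, time stands still between calls to the robot, and variables do not carry over. Pictures are saved under pics/ and viewed, and the job is handed in when it is done.

```bash
mkdir -p pics; ls; python3 - <<'E'
from bench import *
import cv2,numpy as np
s=get_state()
for k,v in s.items(): print(k,np.round(v,4))
for n in("scene","top"):
    d=get_image(n); cv2.imwrite(f"pics/{n}0.png",d["pixels"]); np.savez(f"{n}0.npz",**{k:d[k] for k in("pixels","K","cam_to_world")}); print(n,d["K"],np.round(d["cam_to_world"],4))
E
```

```text
pics
time 0.0
joint_positions [ 1.1881  0.3218 -0.0701  1.4517  0.0226  1.3708 -0.0569]
qd [-0.0003 -0.0019 -0.0004 -0.0004 -0.0013  0.0018  0.0004]
joint_torque [-3.00000e-04 -4.91285e+01 -4.03900e-01 -3.12536e+01 -6.39000e-02
  4.37000e-02  2.00000e-04]
position [ 0.251  -0.599   0.2214]
tool_rot [ 0.9132  1.3729 -0.9115]
ft_force [ 0.6592 -0.0645 -0.6401]
torque [-0.0356 -0.0295  0.0078]
grip_width 1.0012
scene [[471.17466324   0.         255.00502504]
 [  0.         471.17466324 201.21324205]
 [  0.           0.           1.        ]] [[-0.8494 -0.3901  0.3554  0.0976]
 [-0.5277  0.6189 -0.5818  0.6343]
 [ 0.007  -0.6817 -0.7316  0.9263]
 [ 0.      0.      0.      1.    ]]
top [[460.66158562   0.         260.08854792]
 [  0.         460.66158562 198.8674942 ]
 [  0.           0.           1.        ]] [[ 0.0301 -0.9784  0.2047  0.3092]
 [-0.9995 -0.0286  0.0102 -0.0433]
 [-0.0041 -0.2049 -0.9788  1.0721]
 [ 0.      0.      0.      1.    ]]
```

View pics/scene0.png

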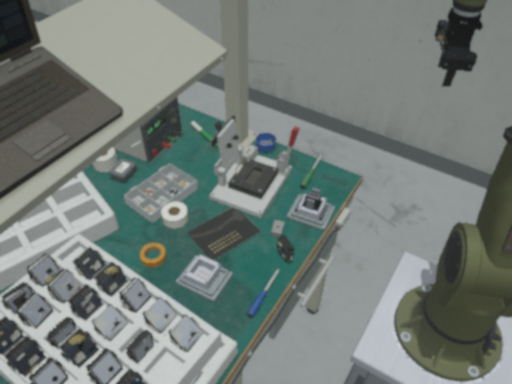

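View pics/top0.png

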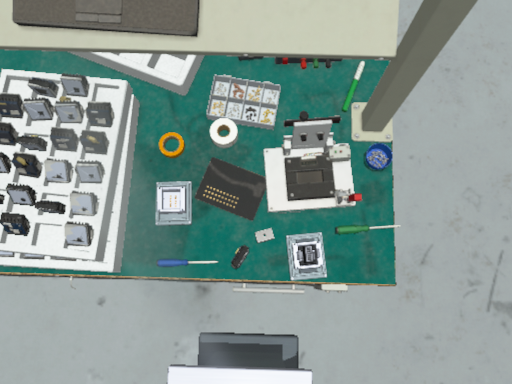

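```bash
cat > h.py <<'E'
import numpy as np,cv2
def load(n): return np.load(f"{n}.npz")
def ray(d,u,v,z):
    K=d["K"];T=d["cam_to_world"]
    r=T[:3,:3]@np.linalg.solve(K,[u,v,1.]);o=T[:3,3]
    return o+r*(z-o[2])/r[2]
def proj(d,p):
    T=d["cam_to_world"];c=T[:3,:3].T@(np.asarray(p,float)-T[:3,3]);q=d["K"]@c;return q[:2]/q[2]
def crop(d,name,u0,v0,w,h,s):
    cv2.imwrite(name,cv2.resize(d["pixels"][v0:v0+h,u0:u0+w],None,fx=s,fy=s,interpolation=cv2.INTER_CUBIC))
E
python3 - <<'E'
from h import *
t=load("top0");s=load("scene0")
crop(t,"pics/tA.png",277,225,60,60,10);crop(t,"pics/tB.png",144,172,60,60,10)
crop(s,"pics/sA.png",277,178,70,60,10);crop(s,"pics/sB.png",170,245,70,60,10)
print(ray(t,307,256,.04),ray(t,174,202,.04),ray(s,311,209,.04),ray(s,204,275,.04))
E
```

```text
[ 0.39800653 -0.14107462  0.04      ] [0.51200699 0.16405287 0.04      ] [ 0.39386058 -0.12332043  0.04      ] [0.50560567 0.18247503 0.04      ]
```

View pics/tA.png

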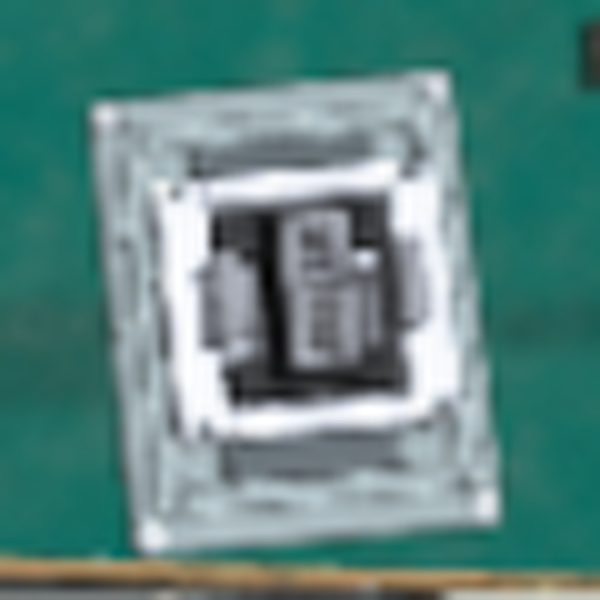

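View pics/tB.png

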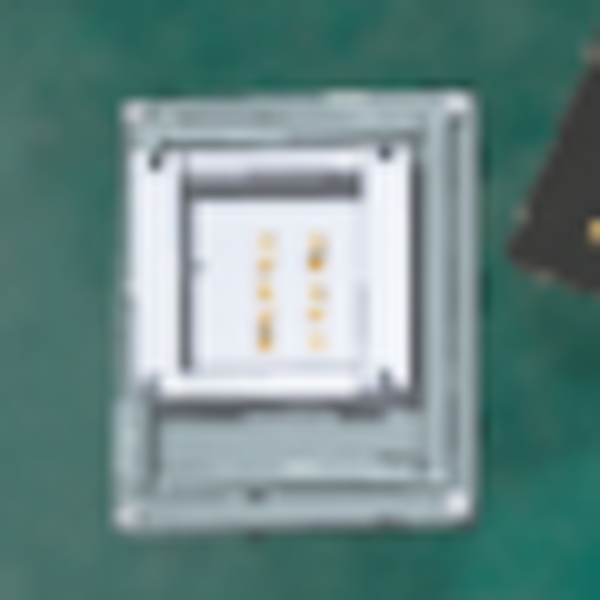

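View pics/sA.png

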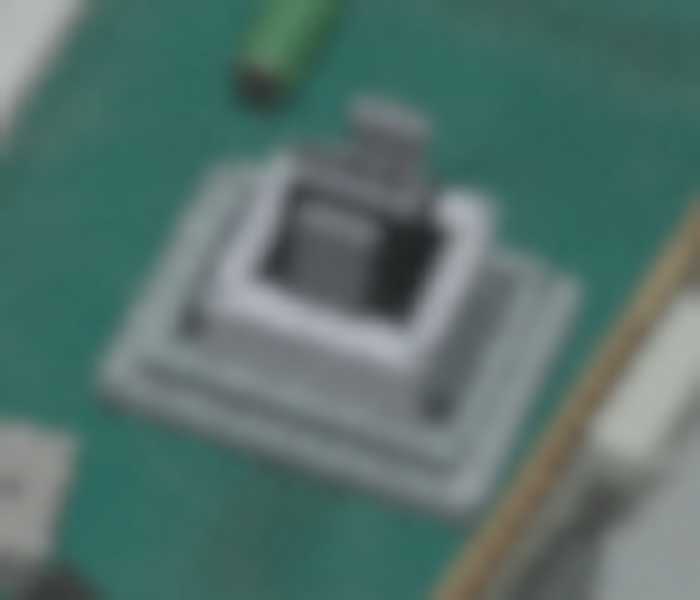

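View pics/sB.png

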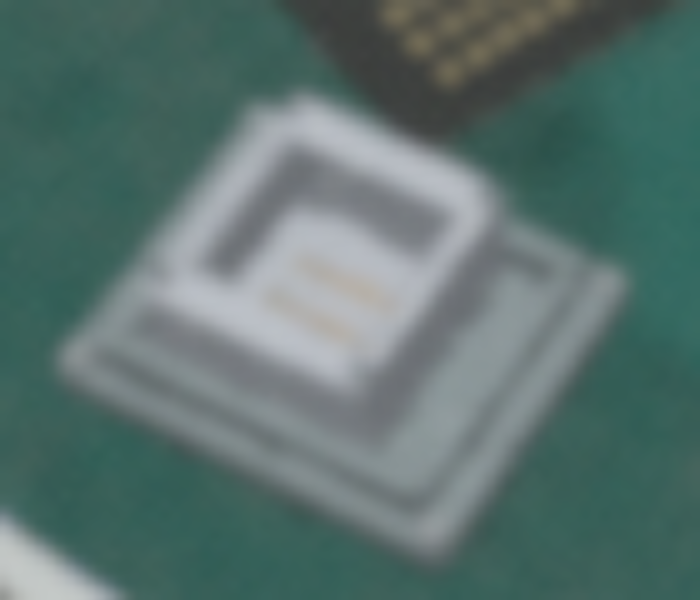

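```bash
python3 - <<'E'
from h import *
t=load("top0");s=load("scene0")
X=np.array([[52,42],[52,-42],[-52,-42],[-52,42]])/1000 # dock corners x,y
def fit(P,X):
    # 2D rigid
    a=P.mean(0);b=X.mean(0);H=(X-b).T@(P-a);U,_,V=np.linalg.svd(H);R=V.T@U.T
    if np.linalg.det(R)<0: V[1]*=-1;R=V.T@U.T
    c=a-R@b; res=P-(X@R.T+c)
    return c,np.degrees(np.arctan2(R[1,0],R[0,0])),res*1000
def go(d,o,pts,idx,z,X):
    P=np.array([ray(d,o[0]+x/10-.45,o[1]+y/10-.45,z)[:2] for x,y in pts])
    c,a,r=fit(P,X[idx]);print(np.round(c,4),round(a,2),np.round(r,1).tolist())
print("A");go(t,(277,225),[(95,103),(445,72),(497,522),(142,552)],[0,1,2,3],.01,X)
go(s,(277,178),[(580,280),(465,515),(100,385)],[2,3,0],.01,X) if 0 else None
# scene: which corner
for nm,c0 in(("A",(.395,-.14)),("B",(.51,.165))):
  for x in X: print(nm,x,proj(s,[c0[0]+x[0],c0[1]+x[1],.01]),proj(t,[c0[0]+x[0],c0[1]+x[1],.01]))
print("B");go(t,(144,172),[(123,100),(475,93),(475,520),(115,530)],[0,1,2,3],.01,X)
N=np.array([[28.5,31],[28.5,-31],[-28.5,-31],[-28.5,31]])/1000
print("nest A");go(t,(277,225),[(153,180),(425,160),(458,418),(185,437)],[0,1,2,3],.041,N)
print("nest B");go(t,(144,172),[(135,150),(410,150),(410,395),(135,395)],[0,1,2,3],.041,N)
E
```

```text
A
[ 0.4015 -0.1416] 6.77 [[-0.3, -1.2], [-0.6, 1.2], [0.0, 1.4], [0.8, -1.5]]
A [0.052 0.042] [287.13898344 214.77562686] [287.3531802  235.29941135]
A [ 0.052 -0.042] [302.35527998 194.95615916] [323.64594126 236.36546804]
A [-0.052 -0.042] [337.54787364 210.27958507] [323.56301332 281.98018725]
A [-0.052  0.042] [323.30942861 231.35075429] [286.53163416 280.85518718]
B [0.052 0.042] [178.76650113 279.0376665 ] [159.7568482 183.3589608]
B [ 0.052 -0.042] [200.49220366 254.05673551] [195.06531069 184.35844955]
B [-0.052 -0.042] [236.63446817 273.28329546] [192.43034456 227.8062126 ]
B [-0.052  0.042] [215.82866955 300.04360371] [156.42317842 226.75229119]
B
[0.5169 0.1718] 3.28 [[-0.2, -0.1], [-0.9, 0.2], [0.6, -0.0], [0.5, -0.1]]
nest A
[ 0.4016 -0.1411] 6.7 [[0.7, 0.2], [-0.3, 0.9], [-0.8, 0.0], [0.4, -1.1]]
nest B
[0.5192 0.1717] 2.73 [[0.7, 1.3], [-0.4, -0.1], [-0.7, -1.0], [0.4, -0.3]]
```

```bash
python3 - <<'E'
from h import *
t=load("top0");s=load("scene0")
X=np.array([[52,42],[52,-42],[-52,-42],[-52,42]])/1000
N=np.array([[28.5,31],[28.5,-31],[-28.5,-31],[-28.5,31]])/1000
from scipy.optimize import least_squares as LS
def px(o,pts): return np.array([(o[0]+x/10-.45,o[1]+y/10-.45) for x,y in pts])
def fit(views,fn=None):
    def f(q):
        c,sn=np.cos(q[2]),np.sin(q[2]);R=np.array([[c,-sn],[sn,c]]);r=[]
        for d,p,M,z in views:
            for u,m in zip(p,M): r+=list(proj(d,[*(R@m+q[:2]),z])-u)
        return np.array(r)
    o=LS(f,[*fn,0.05],loss='soft_l1',x_scale=[.01,.01,.05]);print(np.round(o.x[:2],4),np.degrees(o.x[2]).round(2),np.round(f(o.x),1))
At=(t,px((277,225),[(95,103),(445,72),(497,522),(142,552)]),X,.01)
As=(s,px((277,178),[(98,388),(225,160),(582,278),(468,518)]),X,.01)
Bt=(t,px((144,172),[(123,100),(475,93),(475,520),(115,530)]),X,.01)
Bs=(s,px((170,245),[(60,360),(630,270),(437,558)]),X[[0,2,3]],.01)
for v,g in(([At],(.4,-.14)),([As],(.4,-.14)),([At,As],(.4,-.14)),([Bt],(.51,.16)),([Bs],(.51,.16)),([Bt,Bs],(.51,.16))): fit(v,g)
E
```

```text
[ 0.4016 -0.1416] 6.76 [-0.5 -0.1  0.5 -0.2  0.6  0.  -0.7  0.3]
[ 0.4014 -0.1427] 6.1 [-0.2 -1.2 -0.7  0.6  0.2  1.3  0.7 -0.6]
[ 0.4014 -0.1419] 6.6 [-0.3 -0.1  0.7 -0.1  0.7  0.1 -0.6  0.3 -0.4 -0.8 -1.   0.8  0.   1.4
  0.7 -0.5]
[0.5169 0.1718] 3.3 [-0.  -0.1  0.1 -0.4 -0.   0.2 -0.1  0.2]
[0.517 0.17 ] 3.19 [-0.5  0.   0.2  0.6  0.3 -0.6]
[0.5168 0.1712] 3.31 [ 0.2 -0.1  0.4 -0.4  0.2  0.2  0.2  0.2 -0.7  0.5 -0.   0.9  0.1 -0.2]
```

```bash
cat > st.py <<'E'
from bench import *
import numpy as np,sys
from scipy.spatial.transform import Rotation as Ro
DA=(np.array([.4015,-.1416]),6.6);DB=(np.array([.5169,.1713]),3.3)
def rep(D,z=None):
    s=get_state();p=np.array(s["position"]);R=Ro.from_rotvec(s["tool_rot"]).as_matrix()
    c,yaw=D
    y=np.radians(yaw);ex=np.array([np.cos(y),np.sin(y),0]);ey=np.array([-np.sin(y),np.cos(y),0]);ez=np.array([0,0,1.])
    zt=ey if R[:,2]@ey>0 else -ey
    xt=-ez;T=np.c_[xt,np.cross(zt,xt),zt]
    rv=np.degrees(Ro.from_matrix(T@R.T).as_rotvec())
    d=p[:2]-c
    f=np.array(s["ft_force"])
    print(f"t {s['time']:.2f} pos {np.round(p*1000,1)} indock x {d@ex[:2]*1000:.1f} y {d@ey[:2]*1000:.1f}  to-go cm {np.round(-d*100,2)} rot deg {np.round(rv,2)} F(dock) {np.round([f@ex,f@ey,f[2]],1)} tq {np.round(s['torque'],2)} open mm {s['grip_width']*87:.1f}")
    print(np.round(R,3).tolist()) if "R" in sys.argv else None
    print("q",np.round(s["joint_positions"],2)) if "q" in sys.argv else None
if __name__=="__main__": rep(DB if "B" in sys.argv else DA)
E
python3 st.py A R q
```

```text
t 0.10 pos [ 251.  -599.1  221.6] indock x -202.1 y -437.1  to-go cm [15.05 45.75] rot deg [ -0.09  -0.03 -16.14] F(dock) [-0.2 -0.2  0.9] tq [-0.01  0.04 -0.02] open mm 87.0
[[-0.001, 0.922, 0.387], [0.002, 0.387, -0.922], [-1.0, -0.0, -0.002]]
q [ 1.19  0.32 -0.07  1.45  0.02  1.37 -0.06]
```

```bash
python3 -m handwheel '[{"xyz":[1.2,3.6,0],"angular":[0,0,-3]},{"xyz":[1.2,3.6,0],"angular":[0,0,-3]},{"xyz":[1.2,3.6,0],"angular":[0,0,-3]},{"xyz":[1.2,3.6,0],"angular":[0,0,-3]},{"xyz":[1.2,3.6,0],"angular":[0,0,-3]}]' 8.7 3; python3 st.py A q
```

```text
time: 0.52
position: [0.3038, -0.4194, 0.2152]
tool_rot: [1.131, 1.268, -1.132]
ft_force: [0.7, -0.1, 1.3]
grip_width: 0.996
t 0.52 pos [ 303.8 -419.4  215.2] indock x -128.9 y -264.8  to-go cm [ 9.77 27.78] rot deg [-0.33 -0.42  0.43] F(dock) [ 0.7 -0.2  1.3] tq [ 0.03 -0.09 -0.03] open mm 86.7
q [ 1.03  0.06 -0.14  1.77  0.01  1.32 -0.58]
```

```bash
python3 -m handwheel '[{"xyz":[1.2,3.5,-0.5],"angular":[0,0,0]},{"xyz":[1.2,3.5,-0.5],"angular":[0,0,0]},{"xyz":[1.2,3.5,-0.5],"angular":[0,0,0]},{"xyz":[1.2,3.5,-0.5],"angular":[0,0,0]},{"xyz":[1.2,3.5,-0.5],"angular":[0,0,0]}]'>/dev/null; python3 st.py A q;  python3 -m handwheel '[{"xyz":[1.2,3.4,-0.5],"angular":[0,0,0]},{"xyz":[1.0,2.5,-0.5],"angular":[0,0,0]},{"xyz":[0.6,1.5,-0.5],"angular":[0,0,0]},{"xyz":[0,0,0],"angular":[0,0,0]}]'>/dev/null; python3 st.py A q
```

```text
t 0.93 pos [ 364.3 -235.   188.7] indock x -47.7 y -88.5  to-go cm [3.72 9.34] rot deg [-0.26 -0.45  0.67] F(dock) [ 1.5 -0.4  0.8] tq [ 0.03 -0.07 -0.03] open mm 86.9
q [ 0.87 -0.11 -0.33  1.98 -0.04  1.27 -0.92]
t 1.27 pos [ 393.5 -147.9  171.5] indock x -8.6 y -5.4  to-go cm [0.8  0.63] rot deg [-0.34 -0.56 -0.04] F(dock) [-0.8  1.4  0.2] tq [-0.02  0.02 -0.  ] open mm 87.2
q [ 0.78 -0.12 -0.45  2.03 -0.06  1.24 -1.1 ]
```

```bash
python3 -m handwheel '[{"xyz":[0.5,0.4,-1.5],"angular":[-0.3,-0.5,0]},{"xyz":[0.3,0.2,-1.5],"angular":[0,0,0]},{"xyz":[0,0,-1.5],"angular":[0,0,0]},{"xyz":[0,0,-1],"angular":[0,0,0]},{"xyz":[0,0,0],"angular":[0,0,0]}]'>/dev/null; python3 st.py A q; python3 - <<'E'
from h import *
from bench import *
for n in("scene","top"):
    d=get_image(n); np.savez(f"{n}1.npz",**{k:d[k] for k in("pixels","K","cam_to_world")})
crop(load("scene1"),"pics/s1.png",252,138,110,100,6);crop(load("top1"),"pics/t1.png",257,205,100,90,6)
E
```

```text
t 1.68 pos [ 401.2 -143.   114.8] indock x -0.5 y -1.4  to-go cm [0.03 0.14] rot deg [ 0.14 -0.02 -0.16] F(dock) [-0.2 -0.8 -0.8] tq [ 0.09  0.07 -0.02] open mm 87.1
q [ 0.77 -0.06 -0.47  2.1  -0.03  1.1  -1.14]
```

View pics/s1.png

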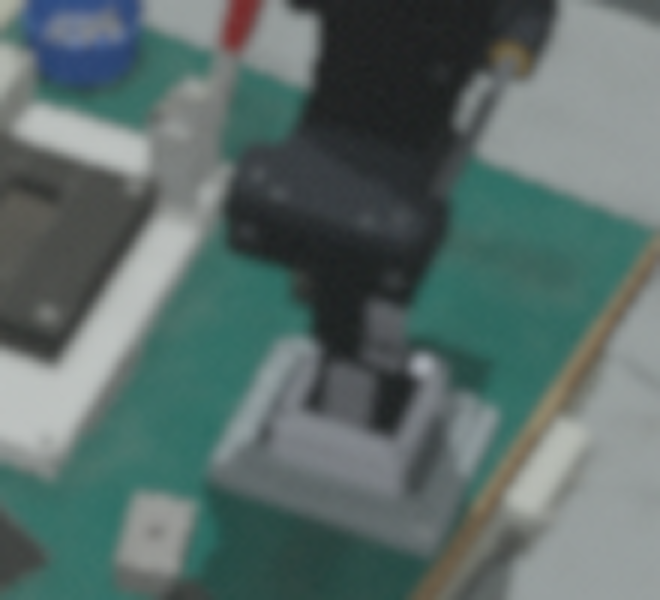

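View pics/t1.png

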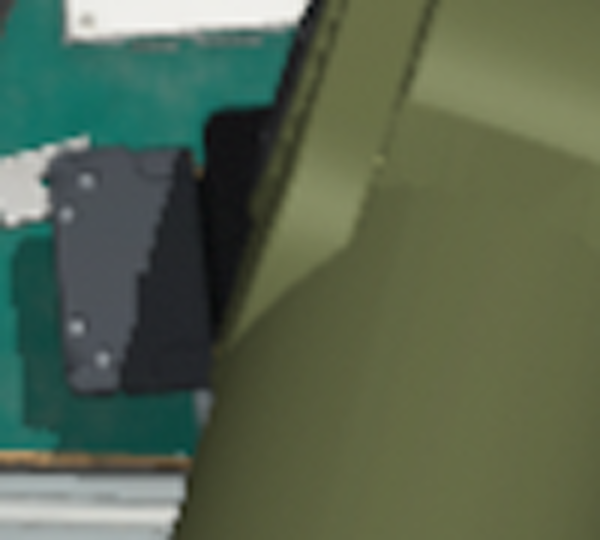

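Scene view: the gripper hangs over dock A, jaws along the dock's y, with the two grey tabs visible at about (350,395) and (388,330) between the fingers. Top view is blocked by the arm. Descending.

```bash
python3 -m handwheel '[{"xyz":[0.05,0.15,-1.3],"angular":[0,0,-0.2]},{"xyz":[0,0,-1.3],"angular":[0,0,0]},{"xyz":[0,0,-1.3],"angular":[0,0,0]},{"xyz":[0,0,-1],"angular":[0,0,0]},{"xyz":[0,0,0],"angular":[0,0,0]}]'>/dev/null; python3 st.py A q; python3 -m handwheel '[{"xyz":[0,0,-0.9],"angular":[0,0,0]},{"xyz":[0,0,-0.4],"angular":[0,0,0]},{"xyz":[0,0,0],"angular":[0,0,0]}]'>/dev/null; python3 st.py A q
```

```text
t 2.20 pos [ 406.5 -146.    71.1] indock x 4.4 y -4.9  to-go cm [-0.5   0.44] rot deg [0.48 0.63 0.33] F(dock) [-0.5 -0.7 -0.2] tq [ 0.05  0.06 -0.01] open mm 86.8
q [ 0.76  0.   -0.48  2.14  0.01  0.99 -1.18]
t 2.45 pos [ 407.8 -147.1   58.8] indock x 5.6 y -6.2  to-go cm [-0.63  0.55] rot deg [0.56 0.78 0.4 ] F(dock) [-0.4  0.6 -0.6] tq [0.01 0.03 0.02] open mm 87.5
q [ 0.76  0.03 -0.48  2.15  0.02  0.96 -1.2 ]
```

```bash
python3 -m handwheel '[{"xyz":[-0.6,0.5,0],"angular":[0.5,0.7,0.4]},{"xyz":[0,0,0],"angular":[0,0,0]}]'>/dev/null; python3 st.py A q; python3 -m handwheel '[{"xyz":[0,0,0],"angular":[0,0,0]},{"xyz":[0,0,0],"angular":[0,0,0]}]'>/dev/null; python3 st.py A
```

```text
t 2.62 pos [ 401.5 -141.8   59.1] indock x -0.0 y -0.2  to-go cm [0.   0.02] rot deg [ 0.    0.02 -0.04] F(dock) [ 0.   0.1 -0.2] tq [ 0.07  0.03 -0.01] open mm 86.8
q [ 0.76  0.02 -0.48  2.15  0.01  0.97 -1.18]
t 2.78 pos [ 401.8 -141.8   59.8] indock x 0.3 y -0.2  to-go cm [-0.03  0.02] rot deg [ 0.03  0.07 -0.05] F(dock) [-0.5  0.6 -0.5] tq [-0.01  0.04  0.03] open mm 86.8
```

```bash
python3 -m handwheel '[{"xyz":[0,0,-0.8],"angular":[0,0,0]},{"xyz":[-0.1,0.1,-0.5],"angular":[0,0,0]},{"xyz":[0,0,0],"angular":[0,0,0]}]' 6 15 >/dev/null; python3 st.py A q
```

```text
t 3.03 pos [ 401.5 -141.1   46.4] indock x 0.1 y 0.5  to-go cm [-0.   -0.05] rot deg [ 0.1   0.18 -0.05] F(dock) [-0.1  0.2  0.6] tq [0.02 0.03 0.02] open mm 74.3
q [ 0.76  0.04 -0.48  2.17  0.02  0.94 -1.2 ]
```

```bash
python3 -m handwheel '[{"xyz":[0,-0.05,-0.1],"angular":[0.1,0.2,0]},{"xyz":[0,0,0],"angular":[0,0,0]},{"xyz":[0,0,0],"angular":[0,0,0]}]' 5 4 >/dev/null; python3 st.py A; for i in 1 2 3; do python3 -m handwheel '[{"xyz":[0,0,0],"angular":[0,0,0]}]' 4.5 4 >/dev/null; python3 st.py A; done
```

```text
t 3.28 pos [ 400.9 -141.3   44.5] indock x -0.5 y 0.4  to-go cm [ 0.06 -0.03] rot deg [-0.05 -0.12 -0.07] F(dock) [ 0.1 -0.9 -0.9] tq [ 0.07 -0.04 -0.02] open mm 55.4
t 3.37 pos [ 400.9 -141.3   44.5] indock x -0.5 y 0.4  to-go cm [ 0.06 -0.03] rot deg [-0.06 -0.12 -0.07] F(dock) [-0.1 -0.9  0.3] tq [ 0.03  0.   -0.1 ] open mm 50.3
t 3.45 pos [ 401.  -141.5   44.6] indock x -0.5 y 0.1  to-go cm [ 0.05 -0.01] rot deg [-0.04 -0.11 -0.07] F(dock) [-0.9 -1.9 -0. ] tq [-0.27  0.03  0.  ] open mm 47.3
t 3.53 pos [ 401.1 -142.    44.7] indock x -0.4 y -0.4  to-go cm [0.04 0.04] rot deg [ 0.   -0.1  -0.06] F(dock) [-0.8 -1.  -0.6] tq [-0.17  0.08 -0.04] open mm 46.2
```

```bash
python3 -m handwheel '[{"xyz":[0,0,0],"angular":[0,0,0]}]' 4.2 10 >/dev/null; python3 st.py A;for i in 1 2; do python3 -m handwheel '[{"xyz":[0,0,0],"angular":[0,0,0]}]' 3.5 14 >/dev/null; python3 st.py A; done
```

```text
t 3.62 pos [ 401.2 -142.    44.8] indock x -0.4 y -0.4  to-go cm [0.03 0.04] rot deg [ 0.   -0.1  -0.05] F(dock) [-0.9 -0.  -0.3] tq [0.08 0.03 0.04] open mm 43.9
t 3.70 pos [ 401.1 -142.    44.9] indock x -0.4 y -0.3  to-go cm [0.04 0.04] rot deg [-0.01 -0.09 -0.05] F(dock) [0.1 0.8 0.2] tq [0.06 0.03 0.12] open mm 41.1
t 3.78 pos [ 401.1 -141.9   44.9] indock x -0.4 y -0.3  to-go cm [0.04 0.03] rot deg [-0.01 -0.09 -0.05] F(dock) [ 0.1 -0.   1.2] tq [0.01 0.04 0.04] open mm 37.8
```

```bash
for i in 1 2 3; do python3 -m handwheel '[{"xyz":[0,0,0],"angular":[0,0,0]}]' >/dev/null; python3 st.py A; done
```

```text
t 3.87 pos [ 401.1 -141.9   44.9] indock x -0.4 y -0.2  to-go cm [0.04 0.03] rot deg [-0.01 -0.09 -0.05] F(dock) [ 0.6 -0.3 -0.1] tq [-0.06  0.09 -0.02] open mm 36.1
t 3.95 pos [ 401.1 -141.9   44.9] indock x -0.4 y -0.2  to-go cm [0.04 0.03] rot deg [-0.01 -0.09 -0.05] F(dock) [-0.4 -0.8  0.2] tq [-0.06  0.05 -0.03] open mm 36.1
t 4.03 pos [ 401.1 -141.9   44.9] indock x -0.4 y -0.2  to-go cm [0.04 0.03] rot deg [-0.01 -0.09 -0.05] F(dock) [-0.5  0.1 -0.8] tq [-0.01  0.05  0.  ] open mm 35.9
```

```bash
for i in 1 2 3; do python3 -m handwheel '[{"xyz":[0,0,0],"angular":[0,0,0]}]' 3.5 15 >/dev/null; python3 st.py A; done
```

```text
t 4.12 pos [ 401.1 -141.9   44.9] indock x -0.4 y -0.2  to-go cm [0.04 0.03] rot deg [-0.   -0.09 -0.06] F(dock) [-0.7  0.1 -0.1] tq [ 0.02  0.07 -0.01] open mm 35.6
t 4.20 pos [ 401.1 -141.9   44.9] indock x -0.4 y -0.2  to-go cm [0.04 0.03] rot deg [-0.   -0.09 -0.06] F(dock) [-0.3 -0.6  0.1] tq [-0.07  0.04 -0.01] open mm 35.3
t 4.28 pos [ 401.1 -141.9   44.9] indock x -0.4 y -0.2  to-go cm [0.04 0.03] rot deg [-0.   -0.09 -0.05] F(dock) [ 0.1  0.3 -0.3] tq [-0.01  0.07  0.01] open mm 35.3
```

```bash
for i in 1 2 3; do python3 -m handwheel '[{"xyz":[0,0,0.15],"angular":[0,0,0]},{"xyz":[0,0,0.15],"angular":[0,0,0]}]' >/dev/null; python3 st.py A; done
```

```text
t 4.45 pos [ 400.6 -141.5   47.5] indock x -0.9 y 0.2  to-go cm [ 0.09 -0.01] rot deg [-0.05 -0.16 -0.06] F(dock) [ 0.8 -0.7 -1.7] tq [0.09 0.05 0.03] open mm 35.3
t 4.62 pos [ 400.2 -141.4   50.5] indock x -1.3 y 0.3  to-go cm [ 0.13 -0.02] rot deg [-0.06 -0.19 -0.06] F(dock) [ 0.4 -0.1 -1.8] tq [-0.12 -0.03 -0.03] open mm 35.6
t 4.78 pos [ 400.1 -141.4   53.7] indock x -1.4 y 0.3  to-go cm [ 0.14 -0.02] rot deg [-0.06 -0.2  -0.06] F(dock) [-0.2  0.7 -2.2] tq [-0.09  0.    0.  ] open mm 35.5
```

```bash
for i in 1 2; do python3 -m handwheel '[{"xyz":[0.06,0,0.4],"angular":[0,-0.1,0]},{"xyz":[0,0,0.4],"angular":[0,0,0]},{"xyz":[0.06,0,0.4],"angular":[0,-0.1,0]},{"xyz":[0,0,0.4],"angular":[0,0,0]}]' >/dev/null; python3 st.py A; done
```

```text
t 5.12 pos [ 401.  -141.    70.9] indock x -0.4 y 0.6  to-go cm [ 0.05 -0.06] rot deg [-0.1  -0.03 -0.07] F(dock) [-0.4  0.3 -1.6] tq [ 0.01  0.01 -0.01] open mm 35.2
t 5.45 pos [ 402.7 -141.    89.2] indock x 1.2 y 0.5  to-go cm [-0.12 -0.06] rot deg [-0.08  0.25 -0.07] F(dock) [ 0.3 -0.1 -1.9] tq [0.02 0.07 0.02] open mm 35.1
```

```bash
python3 -m handwheel '[{"xyz":[0,0,1],"angular":[0,0,0]},{"xyz":[0,0.3,1.5],"angular":[0,0,0]},{"xyz":[0.5,1,1.2],"angular":[0,0,0]},{"xyz":[0.9,2,0.5],"angular":[0,0,0]},{"xyz":[0.9,2.5,0],"angular":[0,0,-1]}]' >/dev/null; python3 st.py B q;python3 -m handwheel '[{"xyz":[1,2.7,0],"angular":[0,0,-1]},{"xyz":[1,2.7,0],"angular":[0,0,-1]},{"xyz":[1,2.7,0],"angular":[0,0,0]},{"xyz":[1,2.7,0],"angular":[0,0,0]},{"xyz":[1,2.7,0],"angular":[0,0,0]}]' >/dev/null; python3 st.py B q
```

```text
t 5.87 pos [424.5 -86.8 136.3] indock x -107.1 y -252.3  to-go cm [ 9.24 25.81] rot deg [ 0.05  0.25 -1.76] F(dock) [ 1.   0.7 -1.6] tq [ 0.01 -0.05  0.01] open mm 35.2
q [ 0.71 -0.07 -0.54  2.06 -0.04  1.14 -1.3 ]
t 6.28 pos [477.2  52.1 141.9] indock x -46.5 y -116.7  to-go cm [ 3.97 11.92] rot deg [0.28 0.59 0.74] F(dock) [ 1.2 -0.7 -1. ] tq [ 0.02 -0.04 -0.02] open mm 35.2
q [ 0.55  0.05 -0.73  1.95  0.04  1.15 -1.72]
```

```bash
python3 -m handwheel '[{"xyz":[1,2.7,0],"angular":[0.2,0.5,0.5]},{"xyz":[0.9,2.7,0],"angular":[0,0,0]},{"xyz":[0.9,2.5,0],"angular":[0,0,0]},{"xyz":[0.8,2,0],"angular":[0,0,0]},{"xyz":[0.4,1,0],"angular":[0,0,0]}]' >/dev/null; python3 st.py B q;python3 -m handwheel '[{"xyz":[0,0,0],"angular":[0,0,0]},{"xyz":[0,0,0],"angular":[0,0,0]}]' >/dev/null; python3 st.py B q
```

```text
t 6.70 pos [519.7 170.8 146.5] indock x 2.8 y -0.7  to-go cm [-0.28  0.05] rot deg [-0.04  0.31  0.06] F(dock) [-0.2  0.6 -1.7] tq [ 0.03  0.03 -0.05] open mm 35.2
q [ 0.35  0.23 -0.81  1.79  0.18  1.19 -2.02]
t 6.87 pos [519.8 174.4 147.5] indock x 3.1 y 2.9  to-go cm [-0.29 -0.31] rot deg [-0.18  0.29 -0.23] F(dock) [-0.5 -0.1 -0.5] tq [0.04 0.07 0.02] open mm 35.4
q [ 0.35  0.23 -0.81  1.79  0.18  1.19 -2.02]
```

```bash
python3 -m handwheel '[{"xyz":[0,-0.3,-1.5],"angular":[-0.2,0.3,-0.2]},{"xyz":[0,0,-1.5],"angular":[0,0,0]},{"xyz":[0,0,-1.5],"angular":[0,0,0]},{"xyz":[0,0,-1],"angular":[0,0,0]},{"xyz":[0,0,0],"angular":[0,0,0]}]' >/dev/null; python3 st.py B q;python3 - <<'E'
from h import *
from bench import *
for n in("scene","top"):
    d=get_image(n); np.savez(f"{n}2.npz",**{k:d[k] for k in("pixels","K","cam_to_world")})
crop(load("scene2"),"pics/s2.png",150,215,110,100,6);crop(load("top2"),"pics/t2.png",124,152,100,90,6)
E
```

```text
t 7.28 pos [519.5 162.9  88.5] indock x 2.1 y -8.5  to-go cm [-0.26  0.84] rot deg [ 0.41 -0.02  0.47] F(dock) [-0.6 -0.2 -1.5] tq [ 0.03  0.1  -0.06] open mm 35.2
q [ 0.33  0.3  -0.78  1.85  0.24  1.09 -2.07]
```

View pics/s2.png

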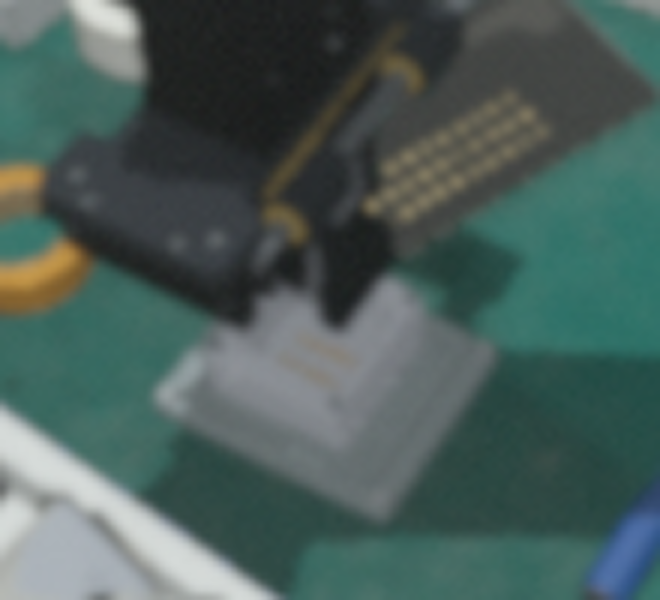

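View pics/t2.png

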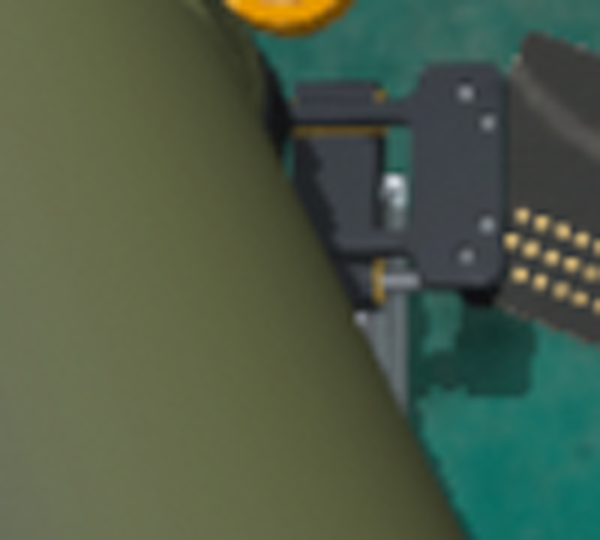

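Scene view: the gripper with the cartridge is above nest B (gold contacts near (315,360) still visible), about 8 mm too far −y. Top view is blocked. Correcting, and refining the nest's position from the first pictures.

```bash
python3 -m handwheel '[{"xyz":[-0.05,0.8,0],"angular":[0.4,0,0.4]},{"xyz":[0,0,0],"angular":[0,0,0]},{"xyz":[0,0,0],"angular":[0,0,0]}]' >/dev/null; python3 st.py B; python3 - <<'E'
from h import *
t=load("top0");s=load("scene0")
c0=np.array([.5169,.1713]);y=np.radians(3.3);R=np.array([[np.cos(y),-np.sin(y)],[np.sin(y),np.cos(y)]])
for sh in(-2,0,2,4,6):
  for nm,d,o in(("s",s,(170,245)),("t",t,(144,172))):
    L=[]
    for hx,hy,z in((28.5,31,41),(22.5,21,41)):
      for a,b in((1,1),(1,-1),(-1,-1),(-1,1)):
        p=c0+R@np.array([a*hx+sh,b*hy])/1000
        q=(proj(d,[*p,z/1000])-o+.45)*10;L.append(tuple(q.round().astype(int).tolist()))
    print(sh,nm,L[:4],"well",L[4:])
E
```

```text
t 7.63 pos [521.4 172.   92.2] indock x 4.6 y 0.5  to-go cm [-0.45 -0.07] rot deg [-0.09  0.29  0.1 ] F(dock) [-0.1 -0.2 -2. ] tq [-0.03  0.01 -0.04] open mm 35.2
-2 s [(158, 298), (309, 102), (520, 199), (373, 402)] well [(205, 276), (308, 143), (474, 221), (374, 358)]
-2 t [(140, 173), (410, 165), (408, 409), (136, 417)] well [(183, 197), (366, 192), (364, 385), (180, 390)]
0 s [(150, 294), (302, 98), (512, 196), (365, 399)] well [(198, 272), (300, 139), (467, 217), (367, 354)]
0 t [(140, 164), (410, 157), (408, 401), (136, 408)] well [(183, 188), (366, 183), (365, 376), (180, 381)]
2 s [(143, 291), (295, 95), (505, 192), (358, 395)] well [(190, 269), (293, 136), (459, 214), (359, 350)]
2 t [(140, 156), (410, 148), (408, 392), (136, 400)] well [(183, 180), (366, 175), (365, 367), (180, 372)]
4 s [(136, 287), (288, 92), (497, 189), (350, 391)] well [(183, 265), (286, 133), (452, 210), (352, 347)]
4 t [(141, 147), (410, 140), (408, 383), (136, 391)] well [(184, 172), (366, 166), (365, 359), (180, 364)]
6 s [(128, 284), (280, 88), (490, 185), (342, 388)] well [(176, 262), (278, 129), (444, 207), (344, 343)]
6 t [(141, 139), (410, 131), (408, 375), (136, 382)] well [(184, 163), (366, 158), (365, 350), (181, 355)]
```

```bash
python3 - <<'E'
from h import *
t=load("top0");g=cv2.cvtColor(t["pixels"],cv2.COLOR_BGR2GRAY)
# column profile through B at cols 165..182 (image rows), and A at 300..312
print([ (v,int(g[v,166:180].mean())) for v in range(178,230)])
print([ (v,int(g[v,300:316].mean())) for v in range(229,282)])
E
```

```text
[(178, 83), (179, 85), (180, 84), (181, 128), (182, 165), (183, 162), (184, 166), (185, 169), (186, 147), (187, 217), (188, 213), (189, 152), (190, 115), (191, 119), (192, 215), (193, 236), (194, 236), (195, 231), (196, 228), (197, 226), (198, 224), (199, 232), (200, 231), (201, 228), (202, 233), (203, 228), (204, 229), (205, 228), (206, 230), (207, 233), (208, 220), (209, 228), (210, 242), (211, 188), (212, 110), (213, 130), (214, 163), (215, 174), (216, 174), (217, 174), (218, 181), (219, 178), (220, 137), (221, 147), (222, 170), (223, 173), (224, 130), (225, 90), (226, 89), (227, 90), (228, 89), (229, 89)]
[(229, 86), (230, 87), (231, 88), (232, 91), (233, 135), (234, 173), (235, 176), (236, 174), (237, 175), (238, 149), (239, 123), (240, 120), (241, 142), (242, 220), (243, 232), (244, 176), (245, 99), (246, 93), (247, 92), (248, 85), (249, 81), (250, 110), (251, 107), (252, 109), (253, 105), (254, 114), (255, 111), (256, 113), (257, 110), (258, 107), (259, 107), (260, 104), (261, 76), (262, 45), (263, 48), (264, 78), (265, 169), (266, 236), (267, 216), (268, 143), (269, 111), (270, 115), (271, 117), (272, 127), (273, 168), (274, 178), (275, 166), (276, 175), (277, 181), (278, 152), (279, 105), (280, 83), (281, 106)]
```

```bash
python3 -m handwheel '[{"xyz":[-0.2,-0.05,-0.5],"angular":[0,0.3,0]},{"xyz":[-0.1,0,-0.5],"angular":[0,0,0]},{"xyz":[0,0,-0.4],"angular":[0,0,0]},{"xyz":[0,0,0],"angular":[0,0,0]},{"xyz":[0,0,0],"angular":[0,0,0]}]' >/dev/null; python3 st.py B
```

```text
t 8.05 pos [519.  172.4  78.3] indock x 2.2 y 0.9  to-go cm [-0.21 -0.11] rot deg [-0.12  0.13  0.04] F(dock) [-0.8  0.  -1.5] tq [0.03 0.03 0.03] open mm 35.2
```

```bash
python3 -m handwheel '[{"xyz":[0.05,-0.1,-0.3],"angular":[-0.1,0.1,0]},{"xyz":[0,0,-0.2],"angular":[0,0,0]},{"xyz":[0,0,0],"angular":[0,0,0]}]' >/dev/null; python3 st.py B;python3 -m handwheel '[{"xyz":[0,0,-0.1],"angular":[0,0,0]},{"xyz":[0,0,-0.1],"angular":[0,0,0]}]' >/dev/null; python3 st.py B
```

```text
t 8.30 pos [519.5 171.1  72.7] indock x 2.6 y -0.3  to-go cm [-0.26  0.02] rot deg [0.   0.   0.05] F(dock) [-0.6 -1.  -1.3] tq [ 0.    0.03 -0.02] open mm 35.2
t 8.47 pos [519.7 171.1  70.6] indock x 2.8 y -0.3  to-go cm [-0.28  0.02] rot deg [-0.    0.01  0.05] F(dock) [ 0.1 -0.3 -2. ] tq [ 0.01  0.02 -0.04] open mm 35.4
```

Near the rim height; continuing down in small steps.

```bash
for i in 1 2 3; do python3 -m handwheel '[{"xyz":[0,0,-0.1],"angular":[0,0,0]}]' >/dev/null; python3 st.py B; done
```

```text
t 8.55 pos [519.8 171.2  69.6] indock x 2.9 y -0.3  to-go cm [-0.29  0.01] rot deg [-0.01  0.02  0.06] F(dock) [-0.1  0.4 -1. ] tq [0.03 0.04 0.01] open mm 35.0
t 8.63 pos [519.8 171.1  68.5] indock x 2.9 y -0.3  to-go cm [-0.29  0.02] rot deg [-0.01  0.02  0.06] F(dock) [-0.   0.  -0.9] tq [ 0.01  0.04 -0.01] open mm 35.2
t 8.72 pos [519.9 171.2  67.4] indock x 3.0 y -0.3  to-go cm [-0.3   0.01] rot deg [-0.01  0.03  0.06] F(dock) [-0.7 -0.8 -1.5] tq [ 0.03  0.01 -0.01] open mm 35.3
```

```bash
for i in 1 2 3 4 5 6; do python3 -m handwheel '[{"xyz":[0,0,-0.1],"angular":[0,0,0]},{"xyz":[0,0,-0.1],"angular":[0,0,0]}]' >/dev/null; python3 st.py B; done
```

```text
t 8.88 pos [519.9 171.2  65.3] indock x 3.0 y -0.3  to-go cm [-0.3   0.01] rot deg [-0.01  0.04  0.06] F(dock) [-0.  -0.2 -1.9] tq [0.   0.05 0.06] open mm 35.4
t 9.05 pos [519.9 171.2  63.1] indock x 3.0 y -0.3  to-go cm [-0.3   0.01] rot deg [-0.01  0.04  0.06] F(dock) [ 0.4 -0.1 -2.2] tq [ 0.04  0.07 -0.03] open mm 35.1
t 9.22 pos [519.9 171.2  60.9] indock x 3.0 y -0.3  to-go cm [-0.3   0.01] rot deg [-0.01  0.04  0.06] F(dock) [ 0.4 -0.4 -0.7] tq [-0.01  0.02  0.01] open mm 34.9
t 9.38 pos [519.9 171.2  58.6] indock x 3.0 y -0.3  to-go cm [-0.3   0.01] rot deg [-0.01  0.04  0.06] F(dock) [-0.  -0.1 -1.4] tq [ 0.03 -0.01 -0.01] open mm 35.0
t 9.55 pos [519.9 171.2  56.4] indock x 3.0 y -0.3  to-go cm [-0.3   0.01] rot deg [-0.01  0.04  0.06] F(dock) [ 0.1 -0.6 -1.4] tq [0.04 0.04 0.01] open mm 35.6
t 9.72 pos [519.9 171.2  54.2] indock x 3.0 y -0.3  to-go cm [-0.3   0.01] rot deg [-0.01  0.04  0.07] F(dock) [-0.   0.5 -1.7] tq [ 0.02 -0.02  0.  ] open mm 35.4
```

```bash
for i in 1 2 3; do python3 -m handwheel '[{"xyz":[0,0,-0.1],"angular":[0,0,0]},{"xyz":[0,0,-0.1],"angular":[0,0,0]}]' >/dev/null; python3 st.py B; done; for i in 1 2; do python3 -m handwheel '[{"xyz":[0,0,-0.1],"angular":[0,0,0]}]' >/dev/null; python3 st.py B; done
```

```text
t 9.88 pos [520.  171.2  52. ] indock x 3.1 y -0.3  to-go cm [-0.31  0.01] rot deg [-0.01  0.04  0.06] F(dock) [-0.9 -0.  -0.9] tq [ 0.02  0.03 -0.03] open mm 35.3
t 10.05 pos [520.  171.2  49.8] indock x 3.1 y -0.3  to-go cm [-0.31  0.01] rot deg [-0.01  0.04  0.06] F(dock) [-0.3 -0.3 -0.9] tq [ 0.04 -0.01  0.01] open mm 35.2
t 10.22 pos [519.9 171.2  47.5] indock x 3.0 y -0.3  to-go cm [-0.3   0.01] rot deg [-0.01  0.04  0.06] F(dock) [ 0.1  1.1 -1.4] tq [0.08 0.03 0.01] open mm 35.0
t 10.30 pos [520.  171.2  46.4] indock x 3.1 y -0.3  to-go cm [-0.31  0.01] rot deg [-0.01  0.04  0.06] F(dock) [-0.1  0.5 -2.2] tq [0.05 0.05 0.04] open mm 35.3
t 10.38 pos [520.  171.2  45.3] indock x 3.1 y -0.3  to-go cm [-0.31  0.01] rot deg [-0.01  0.04  0.07] F(dock) [-0.5  0.2 -1.3] tq [ 0.06 -0.01  0.03] open mm 35.6
```

```bash
for i in 1 2 3; do python3 -m handwheel '[{"xyz":[0,0,-0.05],"angular":[0,0,0]}]' >/dev/null; python3 st.py B; done
```

```text
t 10.47 pos [520.  171.2  44.8] indock x 3.1 y -0.2  to-go cm [-0.31  0.01] rot deg [-0.02  0.04  0.07] F(dock) [-2.4 -0.1  3.2] tq [0.01 0.38 0.02] open mm 35.2
t 10.55 pos [520.1 171.3  44.8] indock x 3.2 y -0.1  to-go cm [-0.32 -0.  ] rot deg [-0.01  0.04  0.07] F(dock) [-2.2  0.4  5.4] tq [-0.06  0.61  0.  ] open mm 35.4
t 10.63 pos [520.1 171.5  44.9] indock x 3.2 y 0.0  to-go cm [-0.32 -0.02] rot deg [0.01 0.04 0.07] F(dock) [-3.  -0.6  4.5] tq [-0.14  0.62  0.06] open mm 35.2
```

```bash
python3 -m handwheel '[{"xyz":[0,0,-0.06],"angular":[0,0,0]}]' >/dev/null; python3 st.py B; for i in 1 2 3; do python3 -m handwheel '[{"xyz":[0,0,0],"angular":[0,0,0]},{"xyz":[0,0,0],"angular":[0,0,0]}]' 6.5 >/dev/null; python3 st.py B; done
```

```text
t 10.72 pos [520.1 171.5  44.8] indock x 3.2 y 0.1  to-go cm [-0.32 -0.02] rot deg [0.03 0.04 0.07] F(dock) [-2.7 -1.6  6.4] tq [-0.18  0.65  0.05] open mm 35.2
t 10.88 pos [520.2 171.5  44.9] indock x 3.3 y -0.0  to-go cm [-0.33 -0.02] rot deg [0.04 0.07 0.06] F(dock) [-0.4  0.2 -0.7] tq [ 0.02  0.18 -0.01] open mm 42.1
t 11.05 pos [520.6 171.5  44.7] indock x 3.7 y 0.0  to-go cm [-0.37 -0.02] rot deg [0.02 0.12 0.06] F(dock) [-0.5  0.4 -0.6] tq [0.04 0.03 0.05] open mm 54.1
t 11.22 pos [520.9 171.6  44.6] indock x 4.0 y 0.1  to-go cm [-0.4  -0.03] rot deg [-0.01  0.16  0.06] F(dock) [ 0.4 -0.1 -0.5] tq [0.06 0.03 0.07] open mm 62.8
```

```bash
for i in 1 2 3; do python3 -m handwheel '[{"xyz":[0,0,0],"angular":[0,0,0]},{"xyz":[0,0,0],"angular":[0,0,0]}]' 4.4 3 >/dev/null; python3 st.py B; done; python3 -m handwheel '[{"xyz":[0,0,0],"angular":[0,0,0]},{"xyz":[0,0,0],"angular":[0,0,0]},{"xyz":[0,0,0],"angular":[0,0,0]},{"xyz":[0,0,0],"angular":[0,0,0]},{"xyz":[0,0,0],"angular":[0,0,0]}]' 8 >/dev/null; python3 st.py B
```

```text
t 11.38 pos [521.1 171.7  44.6] indock x 4.3 y 0.2  to-go cm [-0.42 -0.04] rot deg [-0.02  0.18  0.06] F(dock) [-0.3  0.1  0.2] tq [-0.01  0.03 -0.01] open mm 57.5
t 11.55 pos [521.2 171.7  44.6] indock x 4.3 y 0.2  to-go cm [-0.43 -0.04] rot deg [-0.03  0.18  0.06] F(dock) [-0.2 -0.4  0.9] tq [0.05 0.01 0.01] open mm 47.8
t 11.72 pos [521.2 171.4  44.7] indock x 4.3 y -0.1  to-go cm [-0.43 -0.01] rot deg [0.   0.18 0.07] F(dock) [-1.   0.4 -0.1] tq [0.07 0.07 0.06] open mm 45.7
t 12.13 pos [521.3 171.7  44.6] indock x 4.4 y 0.1  to-go cm [-0.44 -0.04] rot deg [-0.02  0.19  0.07] F(dock) [ 0.2 -0.3  0.2] tq [ 0.03  0.07 -0.01] open mm 71.4
```

Tabs measure 45.7 mm at 3 N, so both are fully out. Retracting straight up, then to the side for a look.

```bash
python3 -m handwheel '[{"xyz":[0,0,0.5],"angular":[0,0,0]},{"xyz":[0,0,1],"angular":[0,0,0]},{"xyz":[0,0,1.5],"angular":[0,0,0]},{"xyz":[0,0,2],"angular":[0,0,0]},{"xyz":[0,0,2],"angular":[0,0,0]}]' 8.7 >/dev/null; python3 st.py B; python3 -m handwheel '[{"xyz":[0,0,2],"angular":[0,0,0]},{"xyz":[0,0,2],"angular":[0,0,0]},{"xyz":[0,-2,2],"angular":[0,0,0]},{"xyz":[0,-3,0],"angular":[0,0,0]},{"xyz":[0,-3,0],"angular":[0,0,0]}]' >/dev/null; python3 -m handwheel '[{"xyz":[0,-3,0],"angular":[0,0,0]},{"xyz":[0,-3,0],"angular":[0,0,0]},{"xyz":[0,-3,0],"angular":[0,0,0]},{"xyz":[0,-3,0],"angular":[0,0,0]},{"xyz":[0,-2,0],"angular":[0,0,0]}]' >/dev/null; python3 st.py B q;  python3 -m handwheel '[{"xyz":[0,-1,0],"angular":[0,0,0]},{"xyz":[0,0,0],"angular":[0,0,0]}]'>/dev/null;python3 - <<'E'
from h import *
from bench import *
for n in("scene","top"):
    d=get_image(n); np.savez(f"{n}3.npz",**{k:d[k] for k in("pixels","K","cam_to_world")})
    cv2.imwrite(f"pics/{n}3.png",d["pixels"])
a=load("scene3");b=load("top3")
A=cv2.resize(a["pixels"][245:305,170:240],(420,360),interpolation=2);B=cv2.resize(b["pixels"][172:232,144:204],(360,360),interpolation=2)
cv2.imwrite("pics/c3.png",np.hstack([A,B]))
E
```

```text
t 12.55 pos [517.5 170.9 115. ] indock x 0.6 y -0.4  to-go cm [-0.06  0.04] rot deg [ 0.03 -0.31  0.  ] F(dock) [-0.2 -0.6  0.6] tq [ 0.04 -0.04  0.02] open mm 86.5
t 13.38 pos [519.5 -45.8 196.2] indock x -9.9 y -216.9  to-go cm [-0.26 21.71] rot deg [-0.16  1.01 -1.15] F(dock) [0.2 0.2 0.6] tq [ 0.06  0.04 -0.02] open mm 86.8
q [ 0.67  0.09 -0.66  1.8   0.05  1.26 -1.5 ]
```

View pics/c3.png

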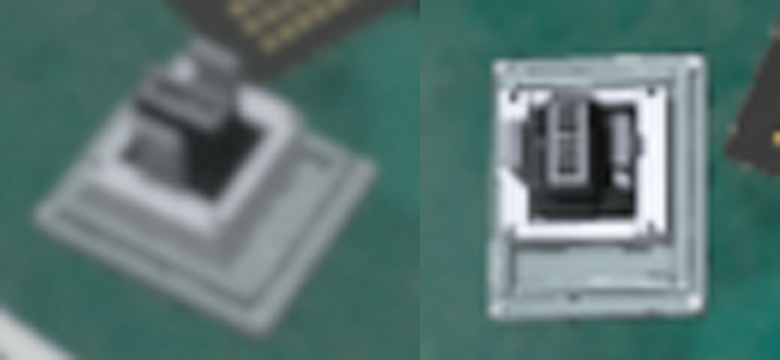

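View pics/scene3.png

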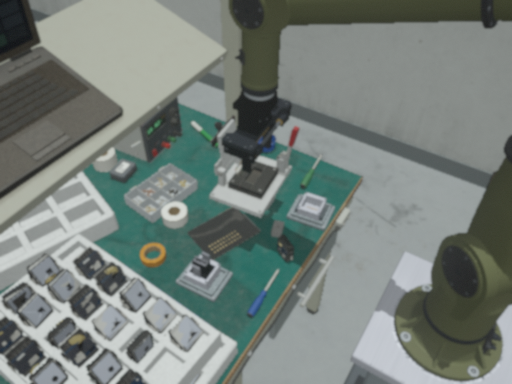

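The pictures show the cartridge upright and down in dock B, at about (203,268) in the scene view. Both grey tabs are out to the rim, dock A is empty at (312,208), and the other items are where they were. Handing in.

```bash
python3 -m handwheel '[{"xyz":[0,0,1],"angular":[0,0,0]},{"xyz":[0,0,0],"angular":[0,0,0]},{"xyz":[0,0,0],"angular":[0,0,0]}]'>/dev/null; python3 st.py B; python3 -c "
from bench import *
print(close_job())"
```

```text
t 13.90 pos [519.9 -52.6 209.2] indock x -9.9 y -223.7  to-go cm [-0.3  22.39] rot deg [-0.22  1.12 -1.37] F(dock) [ 0.8 -0.3  0.6] tq [-0.02  0.06 -0.01] open mm 87.0
the job is handed in; nothing more can be done
None
```

The cartridge is out of dock A and plugged into dock B, fully home and released. I handed the job in at 13.9 s.

- **Release:** I pinched both tabs to about 35.3 mm over the heads with the grip set to 15 N. The cartridge then lifted straight out, with the wrist reading only about 2 N, roughly its own weight.
- **Plugging in:** I placed it over the nest about 2.7 mm off centre along x, as estimated from the pictures. It went down the well on the first try with no contact felt. It bottomed at TCP z = 44.8 mm, against 44.9 mm when it was seated in dock A, with a push of at most about 6 N.
- **Last checks:** After letting go, a light 3 N touch measured 45.7 mm over the tabs (46 mm is free), so both had sprung out. The final pictures show the cartridge upright in dock B with both tabs out, dock A empty and the other items where they were. The gripper was clear, with about 1 N of sensor noise.
- **Not checked:** I did not tug the cartridge to test the latches. The top view was blocked by the arm while I was plugging it in, so I relied on force and height there.

No checks failed or disagreed.

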